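Tap the blue manifold block down onto its parallels

TASK

The blue manifold block is sitting too high in the bench vise. Take the white nylon bar and, with its lower end, tap or press the block down until it is fully home and pinches both steel parallels beneath it; then stand the bar upright on the bench again and let it go. Do not push the block with the gripper.

Things in the scene. Friction and masses are not known exactly. Their poses are not given: they have to be found in the camera images.
- bar: Plain white nylon tapping bar, a round cylinder 32 mm in diameter and 120 mm tall, about 0.11 kg, standing on the bench to the robot's left of the vise. Origin at the centre of its lower end, z up along the bar. A steel drift, a blue-ended air cylinder and a yellow bottle, 100 to 110 mm tall, stand near it: bystanders.
- block: Blue block, 60 x 60 x 45 mm tall, in the vise jaws; origin at its underside's centre, z up. Slides only straight down: starts 8 to 16 mm too high; seated with its underside 47 mm (top face 92 mm) above the bench. Moves at a steady push of about 8 N (more if fast), stays where left, stops firmly on the parallels; 15 to 25 N there pinches them. It is the highest part of the vise.
- parallel_a: Loose bright steel bar 10 mm thick, 110 mm long (its y), 22 mm high, standing under the block near the jaw on the block's -x side; origin at its underside's centre. Not to be handled. It stands on the bed, 25 mm above the bench, of a grey vise (250 mm long in x, 120 mm wide); the dark jaws, 100 mm wide, tops 75 mm above the bench, hold the block at its -x and +x faces.
- parallel_b: The same kind of parallel, near the jaw on the block's +x side. It need not be handled.
Mind the look-alikes: they are no part of the job. What is shaped like the bar but red is not meant. What is shaped like the parallel_b but green is not meant.

How it is judged:
By the outcome, as a careful person would: the job done as asked, in the order asked, and still so for the second after the job is handed in, with the robot touching nothing.
It also fails if it takes over 48 s, if anything falls off the work surface, if the arm or the gripper's body presses on something with over 40 N, if the wrist force passes 120 N, or if a joint passes its speed limit or range.

ROBOT

A 7-joint arm with a two-finger parallel gripper is mounted at the origin on the work surface. World frame = base frame: x ahead of the robot, y to its left, z up, the work surface at z = 0. Lengths are in m, angles in rad, forces in N, time in s.
With the tool pointing down it reaches from about 0.4 to 0.85 m from the base axis. Payload 10.4 kg.
Tool frame: the origin (TCP) lies at the centre of the arm's flange, where the gripper is bolted on; the fingertips stand 173 mm ahead of it and the grasp point (between the pads) lies 155 mm ahead of it; z points along the fingers, y is the line along which they close (so a half turn about z gives the same grasp; the last joint's range is limited). The gripper opens to 85 mm and grips with 20 to 120 N. Pads are 22 mm wide; open, the fingers measure 114 mm over their backs; the gripper's body (76 mm by 85 mm) begins 54 mm behind the grasp point. The pads swing forward as they close: fully open they stand 13 mm farther back than shut.
Start: joints at [1.079, 0.332, -0.065, 1.46, 0.022, 1.35, -0.088], TCP at [0.282, -0.558, 0.405] pointing down, gripper open.
Joint ranges: [-2.6, 2.6], [-0.5, 2.12], [-1.47, 1.34], [0.16, 2.42], [-1.27, 4.41], [0.06, 2.06], [-2.6, 2.6]. Speed limits (rad/s): [2.22, 2.22, 2.79, 2.79, 3.14, 3.14, 3.14].

INTERFACE

Orientations are given as a unit quaternion [x, y, z, w].
In Python, from workcell import manip, viewer, finder gives the robot as it stands.
- The arm moves only by the tool arm_command, never from a script. Its argument "plan" is a list of rows, each an object with "dp": the shift along the tool's x, y, z in mm, a list of three; "spin": the turn about the tool's z in rad. A call has 1 to 5 rows; each row shifts and turns the commanded pose from where the row before left it, along the tool's axes as they then stand; what a row does not reach is not made up. A row lasts 1/10 s, in which the tool goes at most 50 mm and 8.59 degrees, less where a joint would pass 70% of its speed; a pose out of reach is approached as far as the arm can. A call is refused whole if a number of a shift passes 50 or a number of a turn 0.15, either way. A call with a gripper value outside its range is refused whole. "grip" is the closure, from -1 (fully open) to 1 (shut), set as the call begins (left out, the last holds). The fingers move at their own pace and stop on an object; "newtons" is the grip in N (left out, the last holds). Time passes only in rows, so rows that do not move let the fingers close. It gives the time, the measured TCP pose, the force, the opening and the grip force at its end, in the units of the state.
- manip.get_obs(): the state, without advancing time (a new reading comes with each control period).
- viewer.camera(name): name is "scene" or "top" or "wrist"; returns the picture (400x640x3 uint8, blue, green, red); there is no depth.
- viewer.camera_params(name): a dict with "vertical_fov" (degrees; the focal length in pixels is half the picture's height over the tangent of half this angle, whatever the lens; pixels are square), "cx", "cy" (the principal point, pixels), "k1" (the pictures are not rectified: a ray, as slopes to the right and down, at radius r is drawn at 1 + k1 r^2 times it, then the intrinsics apply), "R" (3x3) and "t" (3): a world point X has camera coordinates R X + t; the wrist camera has in their place "T_tool_cam" (4x4, takes a point from camera to tool coordinates, whose origin is the TCP and whose axes are the flange's). Camera axes: x right, y down, z forward; pixel columns grow to the right and rows downward; lengths in m; the calibration is good to about 2 mm. A picture is of the moment at which its call begins: read the wrist's pose just before it. camera_params takes no time and is no camera call.
- manip.hand_in(): hands the job in; it is judged then, once.
Trained networks look in the newest picture that a camera, given by its name, has taken for a name from the list of things; names that differ only in an ending like _2 or _b are one class to them, and where a whole thing is asked for, a point or a joint stands for the part that bears it (a point fixed in the world has none). Each returns a list of dicts, best first, with "score" (0 to 1); they miss things now and then, are a little off and sometimes report something else, mostly with a low value. They report only what shows in the picture. A call takes as long as a camera call. They do not tell look-alikes from the thing itself.
- finder.find_in(camera, thing): "position" ([x, y, z] in m, in world coordinates, good to about 4 mm: the middle of the surface that is visible of it).
The state is a dict: "clock": time; "joint_pos": joint angles; "joint_velocities": joint speeds; "tau": joint torques, N m; "position": TCP position; "ee_rot": TCP orientation; "ft_force": force on the tool from outside, world axes, zero at the start; "torque": the same for the moment, N m; "grip_width": opening from 0.0 (shut) to 1.0 (fully open); "grasp_force": force on a finger pad.
Only numpy, scipy, OpenCV 4.12 (cv2) and the standard library are available. Lean on these libraries where they do the work, as an engineer would, in place of code of your own. Each camera call takes 0.05 s, during which the arm holds its last target. There are 200 camera calls.

## Working session

There is one attempt and no reset: what is moved stays moved. The work goes in short steps, Python scripts to look and compute and a tool call to move; the robot and the scene stay as the last step left them, time stands still between calls to the robot, and variables do not carry over. Pictures are saved under pics/ and viewed, at most 10 in all, crops included, and the job is handed in when it is done.

Besides the shell and the picture viewer there is one more tool, called after "Request:" as name(argument=value, ...), one argument or row to a line, values as JSON. arm_command: Moves the arm, as the interface text tells. Its arguments: {"type":"object","properties":{"plan":{"type":"array","items":{"type":"object","properties":{"dp":{"type":"array","items":{"type":"number"}},"spin":{"type":"number"}}}},"grip":{"type":"number"},"newtons":{"type":"number"}},"required":["plan"]}

```bash
mkdir -p pics; cat > h.py <<'E'
import numpy as np, cv2
from workcell import manip, viewer, finder
from scipy.spatial.transform import Rotation as Ro
def cam(n):
    p=viewer.camera_params(n)
    if 'R' in p: R=np.array(p['R']);t=np.array(p['t'])
    else:
        o=manip.get_obs();T=np.eye(4);T[:3,:3]=Ro.from_quat(o['ee_rot']).as_matrix();T[:3,3]=o['position']
        M=np.linalg.inv(T@np.array(p['T_tool_cam']));R=M[:3,:3];t=M[:3,3]
    return p,200/np.tan(np.radians(p['vertical_fov'])/2),R,t
def proj(n,X,c=None):
    p,f,R,t=c or cam(n);q=R@np.array(X)+t;s=q[:2]/q[2];s=s*(1+p['k1']*(s@s));return np.array([p['cx'],p['cy']])+f*s
def unproj(n,uv,z,c=None):
    p,f,R,t=c or cam(n);K=np.array([[f,0,p['cx']],[0,f,p['cy']],[0,0,1]])
    d=(np.array(uv,float)-[p['cx'],p['cy']])/f;s=d.copy()
    for _ in range(30): s=d/(1+p['k1']*(s@s))
    r=R.T@np.array([*s,1]);C=-R.T@t
    return C+r*(z-C[2])/r[2]
E
python3 - <<'E'
from h import *
o=manip.get_obs();print({k:np.round(v,3) for k,v in o.items()})
print(np.round(Ro.from_quat(o['ee_rot']).as_matrix(),3))
a=viewer.camera('scene');b=viewer.camera('top')
cv2.imwrite('pics/scene.png',a);cv2.imwrite('pics/top.png',b)
for c in('scene','top'):
  for t in('bar','block','parallel_a'):
    for d in finder.find_in(c,t): print(c,t,round(d['score'],2),np.round(d['position'],3),np.round(proj(c,d['position'])))
for c in('scene','top'):
  p,f,R,t=cam(c);print(c,-R.T@t,f)
E
```

```text
{'clock': np.float64(0.0), 'joint_pos': array([ 1.079,  0.333, -0.065,  1.461,  0.022,  1.35 , -0.089]), 'joint_velocities': array([ 0.001, -0.001, -0.   , -0.   , -0.   ,  0.   ,  0.001]), 'tau': array([ 0.0000e+00, -6.2542e+01,  4.9000e-02, -3.9161e+01,  1.6000e-02,
        1.0000e-02, -0.0000e+00]), 'position': array([ 0.282, -0.557,  0.404]), 'ee_rot': array([ 0.973,  0.232, -0.   , -0.001]), 'ft_force': array([ 0.155, -0.097,  0.834]), 'torque': array([-0.035, -0.021,  0.025]), 'grasp_force': np.float64(0.0), 'grip_width': np.float64(1.003)}
[[ 0.892  0.452 -0.001]
 [ 0.452 -0.892  0.001]
 [-0.    -0.001 -1.   ]]
scene bar 0.55 [0.576 0.151 0.077] [365. 214.]
scene block 0.81 [ 0.516 -0.121  0.106] [205. 199.]
scene parallel_a 0.63 [0.462 0.051 0.019] [301. 203.]
scene parallel_a 0.5 [ 0.495 -0.083  0.039] [232. 216.]
top bar 0.96 [0.56  0.151 0.118] [258. 179.]
top bar 0.91 [0.575 0.085 0.123] [306. 167.]
top block 0.7 [ 0.501 -0.12   0.105] [458. 218.]
top parallel_a 0.88 [0.463 0.059 0.02 ] [327. 253.]
top parallel_a 0.68 [ 0.491 -0.094  0.048] [430. 230.]
top parallel_a 0.58 [ 0.535 -0.095  0.043] [428. 202.]
scene [ 1.19807129 -0.02403907  0.68965637] 504.06022236417033
top [0.43020706 0.06356775 0.72069642] 454.4701271789098
```

View pics/scene.png

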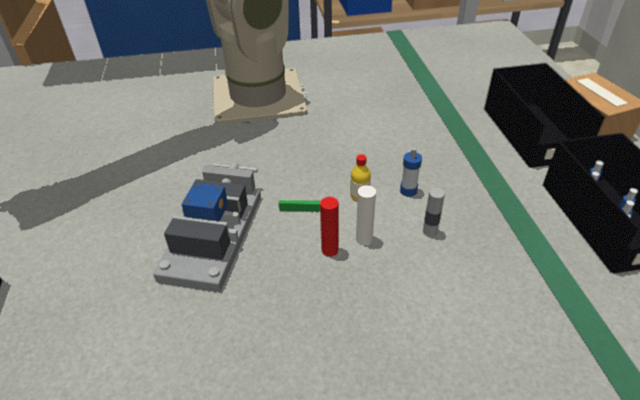

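View pics/top.png

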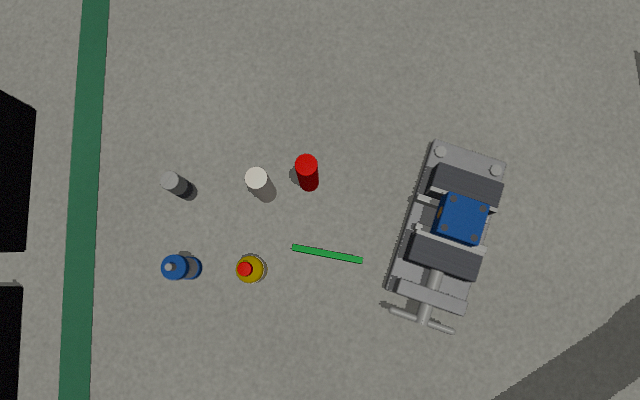

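White bar candidates in the top view: white cylinder (257,178), red look-alike (306,167), grey/dark steel drift (175,183), blue-ended air cylinder (180,266), and yellow bottle (250,268). I choose the plain white cylinder; the block is the blue face at (462,218). The green strip at (327,253) is a look-alike of the parallels.

```bash
python3 - <<'E'
from h import *
a=viewer.camera('top');s=viewer.camera('scene')
cv2.imwrite('pics/crop.png',cv2.resize(a[130:300,140:520],None,fx=2.1,fy=2.1,interpolation=2))
hsv=cv2.cvtColor(a,cv2.COLOR_BGR2HSV)
def blob(m,near):
    n,l,st,ce=cv2.connectedComponentsWithStats(m.astype(np.uint8));
    i=1+np.argmin([np.hypot(*(c-near))+(100 if s[4]<60 else 0) for c,s in zip(ce[1:],st[1:])]);return ce[i],st[i],l==i
m=(hsv[...,2]>195)&(hsv[...,1]<40)
c,st,_=blob(m,[257,176]);print('bar',c,st,unproj('top',c,.12))
m=(hsv[...,1]>120)&(abs(hsv[...,0].astype(int)-110)<15)
c,st,l=blob(m,[462,218]);print('block',c,st)
r=cv2.minAreaRect(np.argwhere(l)[:,::-1].astype(np.float32));print(r)
for z in(.10,.104,.108):
  P=[unproj('top',q,z) for q in cv2.boxPoints(r)];print(z,unproj('top',r[0],z),[np.round(np.linalg.norm(P[i]-P[i-1])*1e3,1) for i in range(4)])
P=[unproj('top',q,.104) for q in cv2.boxPoints(r)];print(np.round(P,3))
R=Ro.from_quat(manip.get_obs()['ee_rot']).as_matrix()
print('scene bar top',proj('scene',[*unproj('top',blob((hsv[...,2]>195)&(hsv[...,1]<40),[257,176])[0],.12)[:2],.12]))
# red top
m=(hsv[...,1]>150)&((hsv[...,0]<8)|(hsv[...,0]>172))&(hsv[...,2]>180)
c,st,_=blob(m,[306,165]);print('red',c,st,unproj('top',c,.12))
print('bottle',unproj('top',[245,269],.11),'drift',unproj('top',[169,180],.105))
E
```

```text
Traceback (most recent call last):
ValueError: attempt to get argmin of an empty sequence
```

View pics/crop.png

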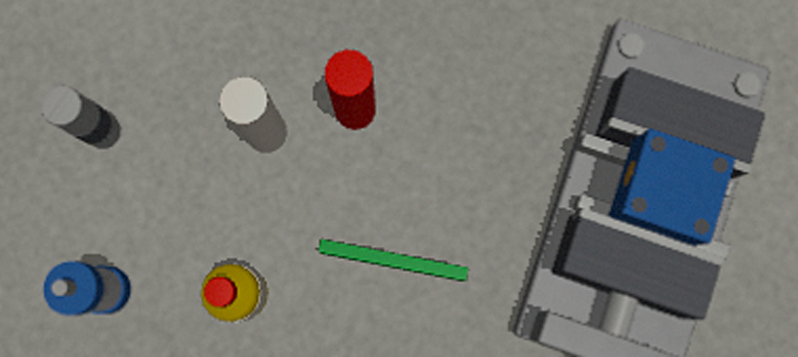

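The crop confirms the plain white cylinder, top centre at crop (244,100), which is full-frame (256,178). Red is at (306,165), and the blue block's top face is centred at about (464,219). My threshold was too strict, so I'm redoing the numbers.

```bash
python3 - <<'E'
from h import *
a=viewer.camera('top');hsv=cv2.cvtColor(a,cv2.COLOR_BGR2HSV);print(hsv[177,256],hsv[183,263],hsv[218,464],hsv[165,306])
m=((hsv[...,2]>hsv[177,256][2]-30)&(hsv[...,1]<60)).astype(np.uint8);m[:,:220]=0;m[:,290:]=0
n,l,st,ce=cv2.connectedComponentsWithStats(m);i=l[177,256];print('bar',ce[i],st[i],unproj('top',ce[i],.12))
print('red',unproj('top',[306,165],.12),'bottle',unproj('top',[245,269],.11),'drift',unproj('top',[169.5,180],.105))
C=[[650,129],[734,160],[712,243],[628,213]]
for z in(.10,.104,.108):
  P=np.array([unproj('top',np.array(c)/2.1+[140,130],z) for c in C]);print(z,P.mean(0),[round(1e3*np.linalg.norm(P[k]-P[k-1])) for k in range(4)])
o=manip.get_obs();R=Ro.from_quat(o['ee_rot']).as_matrix()
b=unproj('top',ce[i],.12);print('scene px',proj('scene',b))
yn=np.array([.975,.22,0]);ang=np.arctan2(yn[1],yn[0])-np.arctan2(R[1,1],R[0,1]);print('spin',-ang)
print('dp tool to bar, mm',R.T@(np.array([b[0],b[1],o['position'][2]])-o['position'])*1e3)
E
```

```text
[ 25  18 188] [ 30  13 190] [106 191 127] [  1 229 179]
bar [255.5257732  177.37628866] [245 167  22  22 388] [0.56276136 0.15399996 0.12      ]
red [0.57777482 0.08512641 0.12      ] bottle [0.44020482 0.17040543 0.11      ] drift [0.56621231 0.27749164 0.105     ]
0.1 [ 0.50076239 -0.12944295  0.1       ] [58, 58, 57, 57]
0.104 [ 0.50030771 -0.12819911  0.104     ] [58, 58, 57, 57]
0.108 [ 0.49985302 -0.12695528  0.108     ] [57, 57, 56, 56]
scene px [365.65176827 190.28234376]
spin -1.3239577025035718
dp tool to bar, mm [ 5.71606183e+02 -5.08144774e+02 -1.88078098e-02]
```

Request:
arm_command(
  plan=[
    {"dp": [36, -32, 0]},
    {"dp": [36, -32, 0]},
    {"dp": [36, -32, 0]},
    {"dp": [36, -32, 0]},
    {"dp": [36, -32, 0]},
  ],
  grip=-1,
  newtons=80,
)

```text
invalid input at $.plan[0]: expected keys dp, spin
```

Request:
arm_command(
  plan=[
    {"dp": [36, -32, 0]},
    {"dp": [36, -32, 0]},
    {"dp": [36, -32, 0]},
    {"dp": [36, -32, 0]},
    {"dp": [36, -32, 0]},
  ],
)

```text
invalid input at $.plan[0]: expected keys dp, spin
```

Request:
arm_command(
  plan=[
    {"dp": [36, -32, 0]},
    {"dp": [36, -32, 0]},
    {"dp": [36, -32, 0]},
    {"dp": [36, -32, 0]},
    {"dp": [0, 0, 0]},
  ],
)

```text
invalid input at $.plan[0]: expected keys dp, spin
```

Request:
arm_command(
  plan=[
    {"dp": [0, 0, 0], "spin": -0.147},
    {"dp": [0, 0, 0], "spin": -0.147},
    {"dp": [0, 0, 0], "spin": -0.147},
    {"dp": [0, 0, 0], "spin": -0.147},
    {"dp": [0, 0, 0], "spin": -0.147},
  ],
)

```text
clock: 1.05
position: [0.2824, -0.5576, 0.4048]
ee_rot: [0.823, 0.569, -0.0, 0.0]
ft_force: [-0.0, 0.2, 0.1]
grip_width: 0.999
grasp_force: 0.0
```

Request:
arm_command(
  plan=[
    {"dp": [0, 0, 0], "spin": -0.147},
    {"dp": [0, 0, 0], "spin": -0.147},
    {"dp": [0, 0, 0], "spin": -0.147},
    {"dp": [0, 0, 0], "spin": -0.147},
    {"dp": [0, 0, 0]},
  ],
)

```text
invalid input at $.plan[4]: expected keys dp, spin
```

```bash
cat > d.py <<'E'
from h import *
import sys
o=manip.get_obs();R=Ro.from_quat(o['ee_rot']).as_matrix();p=o['position']
print('t',o['clock'],'p',np.round(p,4),'q',np.round(o['joint_pos'],2),'tool y,z',np.round(R[:,1],3),np.round(R[:,2],4))
x=np.array([float(v) for v in sys.argv[1:4]]);print('dp',np.round(R.T@(x-p)*1e3,1),'F',np.round(o['ft_force'],1))
E
python3 d.py .5625 .154 .25; python3 - <<'E'
from h import *
a=viewer.camera('wrist');cv2.imwrite('pics/w1.png',a)
for d in finder.find_in('wrist','bar'): print(round(d['score'],2),np.round(d['position'],3),proj('wrist',d['position']))
print('expected top px',proj('wrist',[.5625,.154,.12]))
E
```

```text
t 1.05 p [ 0.2824 -0.5576  0.4048] q [ 1.16  0.34 -0.16  1.46  0.06  1.35  0.63] tool y,z [ 0.936 -0.353  0.   ] [ 1.e-04 -1.e-04 -1.e+00]
dp [764.7  10.7 154.7] F [-0.   0.2  0.1]
expected top px [ -3725.12682396 462649.79519009]
```

View pics/w1.png

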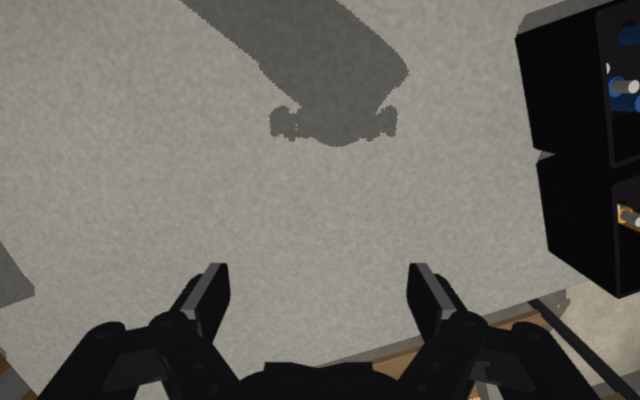

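The picture shows only empty bench below the open fingers (pads near (215,290) and (420,290)). Every row needs a spin value, so I'm resending the moves with it.

Request:
arm_command(
  plan=[
    {"dp": [48, 1, 0], "spin": 0},
    {"dp": [48, 1, 0], "spin": 0},
    {"dp": [48, 1, 0], "spin": 0},
    {"dp": [48, 1, 0], "spin": 0},
    {"dp": [48, 1, 0], "spin": 0},
  ],
  grip=-1,
  newtons=80,
)

```text
clock: 1.65
position: [0.3736, -0.3335, 0.4049]
ee_rot: [0.826, 0.564, 0.0, 0.0]
ft_force: [1.3, -0.8, -0.2]
grip_width: 1.002
grasp_force: 0.0
```

Request:
arm_command(
  plan=[
    {"dp": [48, 1, 0], "spin": 0},
    {"dp": [48, 1, 0], "spin": 0},
    {"dp": [48, 1, 0], "spin": 0},
    {"dp": [48, 1, 0], "spin": 0},
    {"dp": [48, 1, 0], "spin": 0},
  ],
)

```text
clock: 2.15
position: [0.4642, -0.1112, 0.4051]
ee_rot: [0.826, 0.564, 0.0, 0.0]
ft_force: [0.2, -0.2, 0.5]
grip_width: 0.999
grasp_force: 0.0
```

Request:
arm_command(
  plan=[
    {"dp": [48, 1, 0], "spin": 0},
    {"dp": [48, 1, 0], "spin": 0},
    {"dp": [48, 1, 0], "spin": 0},
    {"dp": [40, 0, 0], "spin": 0},
    {"dp": [0, 0, 0], "spin": -0.147},
  ],
)

```text
clock: 2.65
position: [0.5331, 0.0636, 0.4049]
ee_rot: [0.781, 0.625, 0.001, -0.001]
ft_force: [-0.6, -0.8, 0.8]
grip_width: 1.0
grasp_force: 0.0
```

Request:
arm_command(
  plan=[
    {"dp": [0, 0, 0], "spin": -0.147},
    {"dp": [0, 0, 0], "spin": -0.147},
    {"dp": [0, 0, 0], "spin": -0.147},
    {"dp": [0, 0, 0], "spin": 0},
  ],
)

```text
clock: 3.05
position: [0.5328, 0.0575, 0.4047]
ee_rot: [0.626, 0.78, 0.0, -0.0]
ft_force: [0.0, 1.2, 0.2]
grip_width: 1.001
grasp_force: 0.0
```

```bash
python3 d.py .5625 .154 .25; python3 - <<'E'
from h import *
a=viewer.camera('wrist');cv2.imwrite('pics/w2.png',a)
for d in finder.find_in('wrist','bar'): print(round(d['score'],2),np.round(d['position'],3),proj('wrist',d['position']))
print('expected top px',proj('wrist',[.5625,.154,.12]))
E
```

```text
t 3.05 p [0.5328 0.0575 0.4047] q [ 0.49  0.21 -0.78  1.66  0.15  1.33 -0.09] tool y,z [0.976 0.217 0.   ] [ 0.  0. -1.]
dp [ 87.8  50.  154.7] F [0.  1.2 0.2]
0.88 [0.572 0.091 0.122] [370.4297098  171.57638638]
expected top px [379.7503295   90.03614492]
```

View pics/w2.png

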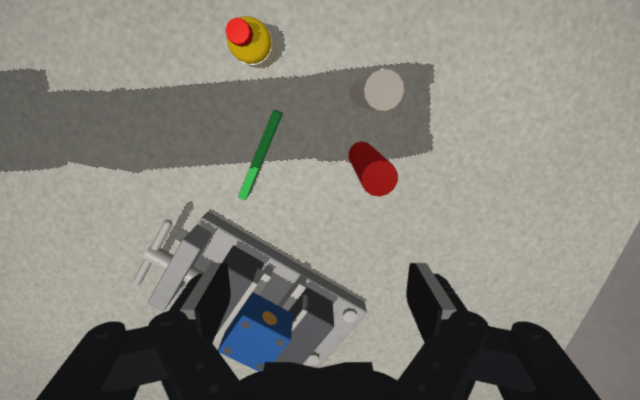

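The wrist picture shows the white bar's top at (383,90), 3 px from the prediction, so the position is confirmed. Red is at (378,178), the bottle at (245,38), and the block at (258,335).

Request:
arm_command(
  plan=[
    {"dp": [30, 17, 0], "spin": 0},
    {"dp": [30, 17, 0], "spin": 0},
    {"dp": [28, 17.5, 0], "spin": 0},
    {"dp": [0, 0, 25], "spin": 0},
    {"dp": [0, 0, 0], "spin": 0},
  ],
)

```text
clock: 3.65
position: [0.5631, 0.1551, 0.3769]
ee_rot: [0.626, 0.78, -0.002, -0.001]
ft_force: [-0.7, -0.5, 0.2]
grip_width: 1.0
grasp_force: 0.0
```

```bash
python3 d.py .564 .1545 .25
```

```text
t 3.65 p [0.5631 0.1551 0.3769] q [ 0.3   0.36 -0.8   1.58  0.27  1.32 -0.32] tool y,z [ 0.976  0.216 -0.004] [-4.4e-03 -8.0e-04 -1.0e+00]
dp [ -0.8   1.3 126.9] F [-0.7 -0.5  0.2]
```

Request:
arm_command(
  plan=[
    {"dp": [0, 0, 35], "spin": 0},
    {"dp": [0, 0, 35], "spin": 0},
    {"dp": [0, 0, 35], "spin": 0},
    {"dp": [0, 0, 22], "spin": 0},
    {"dp": [0, 0, 0], "spin": 0},
  ],
)

```text
clock: 4.15
position: [0.5631, 0.1531, 0.2504]
ee_rot: [0.627, 0.779, -0.002, -0.001]
ft_force: [-0.4, -0.6, -1.1]
grip_width: 0.999
grasp_force: 0.0
```

```bash
python3 d.py .564 .1545 .25; python3 - <<'E'
from h import *
a=viewer.camera('wrist');cv2.imwrite('pics/w3.png',a)
E
```

```text
t 4.15 p [0.5631 0.1531 0.2504] q [ 0.26  0.49 -0.75  1.71  0.37  1.09 -0.39] tool y,z [ 0.977  0.215 -0.005] [-0.0046 -0.0019 -1.    ]
dp [1.2 1.2 0.4] F [-0.4 -0.6 -1.1]
```

View pics/w3.png

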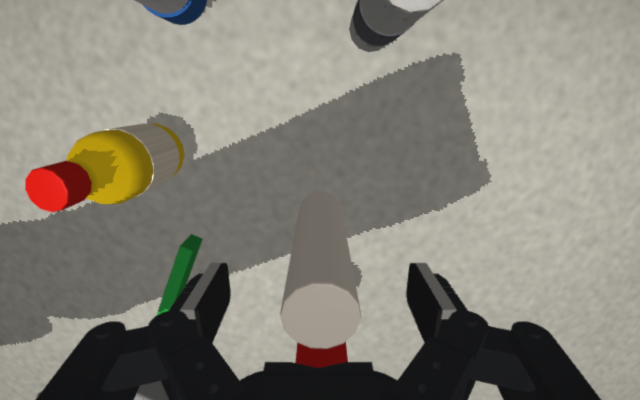

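The white bar is centred between the pads, with its top at (320,315); closing now.

Request:
arm_command(
  plan=[
    {"dp": [0, 0, 0], "spin": 0},
    {"dp": [0, 0, 0], "spin": 0},
    {"dp": [0, 0, 0], "spin": 0},
    {"dp": [0, 0, 0], "spin": 0},
    {"dp": [0, 0, 0], "spin": 0},
  ],
  grip=1,
  newtons=80,
)

```text
clock: 4.7
position: [0.564, 0.1548, 0.2538]
ee_rot: [0.625, 0.781, 0.0, 0.001]
ft_force: [-2.0, -1.4, 5.8]
grip_width: 0.358
grasp_force: 78.4
```

Request:
arm_command(
  plan=[
    {"dp": [0, 0, 0], "spin": 0},
    {"dp": [0, 0, 0], "spin": 0},
    {"dp": [0, 0, 0], "spin": 0},
    {"dp": [0, 0, 0], "spin": 0},
  ],
)

```text
clock: 5.1
position: [0.564, 0.1548, 0.2538]
ee_rot: [0.625, 0.781, 0.0, 0.001]
ft_force: [-1.8, -0.7, 6.6]
grip_width: 0.355
grasp_force: 78.4
```

```bash
python3 d.py .5003 -.1282 .395
```

```text
t 5.1 p [0.564  0.1548 0.2538] q [ 0.26  0.49 -0.75  1.71  0.37  1.1  -0.39] tool y,z [0.976 0.219 0.001] [ 1.1e-03 -3.0e-04 -1.0e+00]
dp [-262.3 -123.9 -141.2] F [-1.8 -0.7  6.6]
```

Request:
arm_command(
  plan=[
    {"dp": [0, 0, -20], "spin": 0},
    {"dp": [0, 0, -40], "spin": 0},
    {"dp": [0, 0, -40], "spin": 0},
    {"dp": [0, 0, -40], "spin": 0},
    {"dp": [0, 0, -14], "spin": 0},
  ],
)

```text
clock: 5.6
position: [0.564, 0.1553, 0.4112]
ee_rot: [0.625, 0.781, 0.002, 0.002]
ft_force: [1.0, 1.0, -1.6]
grip_width: 0.356
grasp_force: 79.2
```

Request:
arm_command(
  plan=[
    {"dp": [-37, -18, 0], "spin": 0},
    {"dp": [-37, -18, 0], "spin": 0},
    {"dp": [-37, -18, 0], "spin": 0},
    {"dp": [-37, -18, 0], "spin": 0},
    {"dp": [-37, -18, 0], "spin": 0},
  ],
)

```text
clock: 6.1
position: [0.5156, -0.0471, 0.4064]
ee_rot: [0.625, 0.781, -0.0, -0.0]
ft_force: [0.8, -0.8, -1.2]
grip_width: 0.354
grasp_force: 79.4
```

Request:
arm_command(
  plan=[
    {"dp": [-37, -18, 0], "spin": 0},
    {"dp": [-25, -10, 0], "spin": 0},
    {"dp": [0, 0, 0], "spin": 0},
  ],
)

```text
clock: 6.4
position: [0.5017, -0.1167, 0.4061]
ee_rot: [0.628, 0.779, -0.001, -0.0]
ft_force: [-0.6, 0.8, -0.8]
grip_width: 0.359
grasp_force: 79.4
```

```bash
python3 d.py .5003 -.1282 .37; python3 - <<'E'
from h import *
a=viewer.camera('wrist');b=viewer.camera('scene')
a=cv2.resize(a,(640,400));cv2.imwrite('pics/w4.png',np.hstack([cv2.resize(a[150:400,160:480],(400,312)),cv2.resize(b[100:300,130:386],(400,312))]))
E
```

```text
t 6.4 p [ 0.5017 -0.1167  0.4061] q [ 0.76  0.14 -0.68  1.72  0.09  1.32  0.28] tool y,z [ 0.977  0.212 -0.002] [-0.0013 -0.0014 -1.    ]
dp [-10.9  -3.7  36.1] F [-0.6  0.8 -0.8]
```

View pics/w4.png

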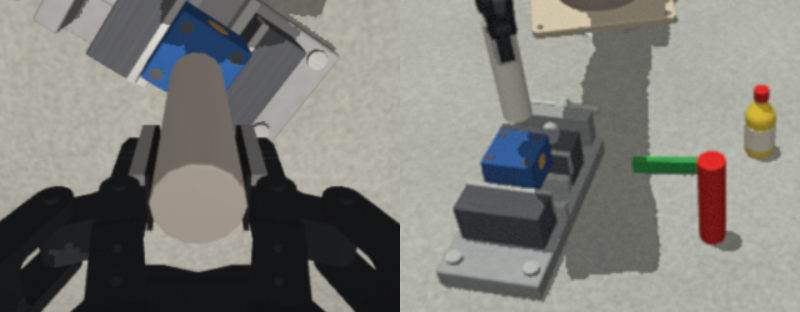

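Bar held upright, lower end over the vise, with the block just beneath. I'll shift to the block's centre and descend.

Request:
arm_command(
  plan=[
    {"dp": [-11, -3.5, 15], "spin": 0},
    {"dp": [0, 0, 20], "spin": 0},
    {"dp": [0, 0, 0], "spin": 0},
    {"dp": [0, 0, 0], "spin": 0},
  ],
)

```text
clock: 6.9
position: [0.5018, -0.1231, 0.3712]
ee_rot: [0.624, 0.781, -0.0, -0.001]
ft_force: [-0.2, 0.1, 0.1]
grip_width: 0.354
grasp_force: 79.4
```

```bash
python3 d.py .5003 -.1282 .3458
```

```text
t 6.9 p [ 0.5018 -0.1231  0.3712] q [ 0.77  0.17 -0.67  1.76  0.11  1.25  0.29] tool y,z [ 0.975  0.22  -0.001] [-1.e-03  7.e-04 -1.e+00]
dp [-4.6 -2.5 25.4] F [-0.2  0.1  0.1]
```

Request:
arm_command(
  plan=[
    {"dp": [-4.5, -2.5, 2], "spin": 0},
    {"dp": [0, 0, 2], "spin": 0},
    {"dp": [0, 0, 2], "spin": 0},
    {"dp": [0, 0, 2], "spin": 0},
    {"dp": [0, 0, 2], "spin": 0},
  ],
)

```text
clock: 7.4
position: [0.5003, -0.1285, 0.3617]
ee_rot: [0.625, 0.781, 0.0, 0.0]
ft_force: [0.8, 0.5, -1.8]
grip_width: 0.357
grasp_force: 79.4
```

Request:
arm_command(
  plan=[
    {"dp": [0, 0, 2], "spin": 0},
    {"dp": [0, 0, 2], "spin": 0},
    {"dp": [0, 0, 2], "spin": 0},
    {"dp": [0, 0, 2], "spin": 0},
    {"dp": [0, 0, 0], "spin": 0},
  ],
)

```text
clock: 7.9
position: [0.5003, -0.1285, 0.3541]
ee_rot: [0.625, 0.781, -0.0, 0.0]
ft_force: [-2.1, -0.1, 4.4]
grip_width: 0.358
grasp_force: 80.1
```

Contact has started (4.4 N) at a bar bottom height of about 100 mm. I'll keep pressing slowly.

Request:
arm_command(
  plan=[
    {"dp": [0, 0, 1.5], "spin": 0},
    {"dp": [0, 0, 1.5], "spin": 0},
    {"dp": [0, 0, 1.5], "spin": 0},
    {"dp": [0, 0, 1.5], "spin": 0},
    {"dp": [0, 0, 0], "spin": 0},
  ],
)

```text
clock: 8.4
position: [0.5004, -0.1286, 0.3482]
ee_rot: [0.625, 0.781, -0.0, 0.0]
ft_force: [-2.6, -0.3, 4.6]
grip_width: 0.353
grasp_force: 80.1
```

Request:
arm_command(
  plan=[
    {"dp": [0, 0, 1.5], "spin": 0},
    {"dp": [0, 0, 1.5], "spin": 0},
    {"dp": [0, 0, 0], "spin": 0},
  ],
)

```text
clock: 8.7
position: [0.5004, -0.1286, 0.3458]
ee_rot: [0.625, 0.781, -0.0, 0.0]
ft_force: [-4.9, 0.7, 10.3]
grip_width: 0.357
grasp_force: 80.9
```

Request:
arm_command(
  plan=[
    {"dp": [0, 0, 1.5], "spin": 0},
    {"dp": [0, 0, 1.5], "spin": 0},
    {"dp": [0, 0, 0], "spin": 0},
  ],
)

```text
clock: 9.0
position: [0.5007, -0.1285, 0.3456]
ee_rot: [0.625, 0.781, -0.0, 0.002]
ft_force: [-13.8, 2.0, 37.4]
grip_width: 0.356
grasp_force: 84.3
```

Request:
arm_command(
  plan=[
    {"dp": [0, 0, 1.5], "spin": 0},
    {"dp": [0, 0, 0], "spin": 0},
  ],
)

```text
clock: 9.2
position: [0.5009, -0.1285, 0.3455]
ee_rot: [0.625, 0.781, -0.001, 0.002]
ft_force: [-18.7, 1.6, 50.0]
grip_width: 0.354
grasp_force: 86.2
```

Hard stop at the seated height with well over 25 N. Now I'll lift off and check the block.

Request:
arm_command(
  plan=[
    {"dp": [0, 0, -6], "spin": 0},
    {"dp": [0, 0, -15], "spin": 0},
    {"dp": [0, 0, -20], "spin": 0},
    {"dp": [0, 0, -23], "spin": 0},
    {"dp": [0, 0, 0], "spin": 0},
  ],
)

```text
clock: 9.7
position: [0.501, -0.1284, 0.4074]
ee_rot: [0.625, 0.781, 0.001, 0.002]
ft_force: [0.1, 0.2, -1.7]
grip_width: 0.354
grasp_force: 79.6
```

```bash
python3 d.py .564 .1548 .404; python3 - <<'E'
from h import *
a=viewer.camera('top');b=viewer.camera('scene');cv2.imwrite('pics/s5.png',np.hstack([cv2.resize(a[130:330,370:530],(320,400)),cv2.resize(b[100:300,130:386],(480,400))]))
for c in('scene','top'):
  for t in('block','parallel_a'):
    for d in finder.find_in(c,t): print(c,t,round(d['score'],2),np.round(d['position'],3))
E
```

```text
t 9.7 p [ 0.501  -0.1284  0.4074] q [ 0.78  0.14 -0.67  1.71  0.09  1.31  0.31] tool y,z [0.976 0.219 0.004] [ 0.0044 -0.0014 -1.    ]
dp [262.5 123.6   3.3] F [ 0.1  0.2 -1.7]
scene block 0.97 [ 0.515 -0.12   0.093]
scene parallel_a 0.96 [0.46  0.051 0.017]
scene parallel_a 0.71 [ 0.494 -0.084  0.038]
scene parallel_a 0.48 [ 0.544 -0.087  0.04 ]
top block 0.94 [ 0.496 -0.114  0.097]
top parallel_a 0.68 [0.462 0.059 0.017]
top parallel_a 0.64 [ 0.489 -0.092  0.05 ]
top parallel_a 0.62 [ 0.538 -0.09   0.045]
```

View pics/s5.png

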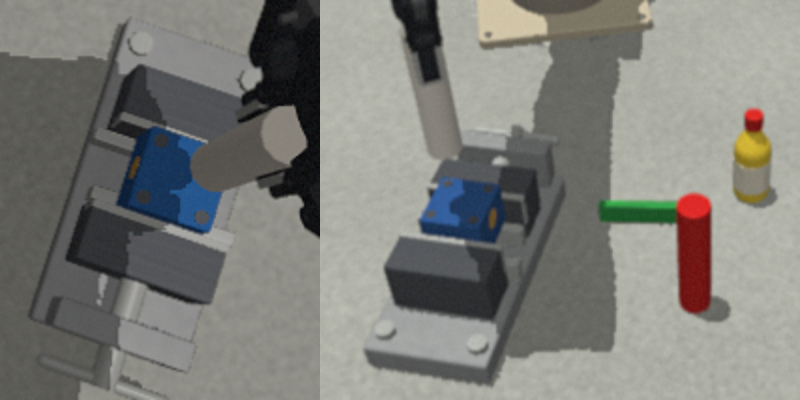

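The block now sits about 12 mm lower and looks level with its parallels in place. Returning the bar to its original spot.

Request:
arm_command(
  plan=[
    {"dp": [37, 17.5, 0], "spin": 0},
    {"dp": [37, 17.5, 0], "spin": 0},
    {"dp": [37, 17.5, 0], "spin": 0},
    {"dp": [37, 17.5, 0], "spin": 0},
    {"dp": [37, 17.5, 0], "spin": 0},
  ],
)

```text
clock: 10.5
position: [0.5451, 0.0726, 0.4037]
ee_rot: [0.625, 0.781, -0.0, -0.0]
ft_force: [-0.1, 0.8, -1.5]
grip_width: 0.356
grasp_force: 79.6
```

Request:
arm_command(
  plan=[
    {"dp": [37, 17.5, 0], "spin": 0},
    {"dp": [32, 15, 0], "spin": 0},
    {"dp": [8, 3, 0], "spin": 0},
    {"dp": [0, 0, 0], "spin": 0},
    {"dp": [0, 0, 0], "spin": 0},
  ],
)

```text
clock: 11.0
position: [0.563, 0.1528, 0.4036]
ee_rot: [0.625, 0.78, -0.001, -0.0]
ft_force: [-0.2, -0.6, -0.5]
grip_width: 0.358
grasp_force: 79.6
```

```bash
python3 d.py .564 .1548 .2538
```

```text
t 11.0 p [0.563  0.1528 0.4036] q [ 0.32  0.35 -0.82  1.54  0.26  1.37 -0.31] tool y,z [ 0.976  0.218 -0.001] [-9.e-04 -9.e-04 -1.e+00]
dp [  1.8   1.6 149.8] F [-0.2 -0.6 -0.5]
```

Request:
arm_command(
  plan=[
    {"dp": [2, 1.5, 35], "spin": 0},
    {"dp": [0, 0, 40], "spin": 0},
    {"dp": [0, 0, 40], "spin": 0},
    {"dp": [0, 0, 20], "spin": 0},
    {"dp": [0, 0, 0], "spin": 0},
  ],
)

```text
clock: 11.5
position: [0.5632, 0.1536, 0.2662]
ee_rot: [0.626, 0.78, -0.002, -0.001]
ft_force: [-1.2, -0.1, -1.1]
grip_width: 0.358
grasp_force: 79.5
```

Request:
arm_command(
  plan=[
    {"dp": [0, 0, 3], "spin": 0},
    {"dp": [0, 0, 3], "spin": 0},
    {"dp": [0, 0, 3], "spin": 0},
    {"dp": [0, 0, 2], "spin": 0},
    {"dp": [0, 0, 2], "spin": 0},
  ],
)

```text
clock: 12.0
position: [0.564, 0.1562, 0.2565]
ee_rot: [0.625, 0.781, 0.0, 0.0]
ft_force: [0.0, -0.3, -1.2]
grip_width: 0.358
grasp_force: 79.6
```

Request:
arm_command(
  plan=[
    {"dp": [0, 0, 1], "spin": 0},
    {"dp": [0, 0, 1], "spin": 0},
    {"dp": [0, 0, 0], "spin": 0},
  ],
)

```text
clock: 12.3
position: [0.5639, 0.1563, 0.2541]
ee_rot: [0.625, 0.781, -0.0, -0.0]
ft_force: [0.3, -0.5, -1.2]
grip_width: 0.358
grasp_force: 79.5
```

Request:
arm_command(
  plan=[
    {"dp": [0, 0, 0.5], "spin": 0},
    {"dp": [0, 0, 0.5], "spin": 0},
    {"dp": [0, 0, 0.5], "spin": 0},
    {"dp": [0, 0, 0], "spin": 0},
  ],
)

```text
clock: 12.7
position: [0.564, 0.1565, 0.2538]
ee_rot: [0.625, 0.781, 0.0, 0.0]
ft_force: [-4.4, -2.4, 11.7]
grip_width: 0.356
grasp_force: 80.9
```

Request:
arm_command(
  plan=[
    {"dp": [0, 0, -0.5], "spin": 0},
    {"dp": [0, 0, 0], "spin": 0},
  ],
  newtons=20,
)

```text
clock: 12.9
position: [0.5639, 0.1564, 0.2539]
ee_rot: [0.625, 0.781, 0.0, 0.0]
ft_force: [-4.2, -0.9, 6.5]
grip_width: 0.36
grasp_force: 80.3
```

Request:
arm_command(
  plan=[
    {"dp": [0, 0, 0], "spin": 0},
    {"dp": [0, 0, 0], "spin": 0},
    {"dp": [0, 0, 0], "spin": 0},
    {"dp": [0, 0, 0], "spin": 0},
    {"dp": [0, 0, 0], "spin": 0},
  ],
  grip=-1,
)

```text
clock: 13.4
position: [0.5639, 0.1563, 0.2531]
ee_rot: [0.625, 0.781, 0.0, 0.0]
ft_force: [-0.2, 0.2, 0.1]
grip_width: 0.996
grasp_force: 0.0
```

Request:
arm_command(
  plan=[
    {"dp": [0, 0, 0], "spin": 0},
    {"dp": [0, 0, 0], "spin": 0},
    {"dp": [0, 0, 0], "spin": 0},
  ],
)

```text
clock: 13.7
position: [0.5639, 0.1563, 0.2532]
ee_rot: [0.625, 0.781, -0.0, 0.0]
ft_force: [-0.2, -0.7, -0.3]
grip_width: 0.999
grasp_force: 0.0
```

Request:
arm_command(
  plan=[
    {"dp": [0, 0, -15], "spin": 0},
    {"dp": [0, 0, -30], "spin": 0},
    {"dp": [0, 0, -40], "spin": 0},
    {"dp": [0, 0, -45], "spin": 0},
    {"dp": [0, 0, -20], "spin": 0},
  ],
)

```text
clock: 14.2
position: [0.564, 0.1571, 0.4087]
ee_rot: [0.625, 0.781, 0.002, 0.002]
ft_force: [0.6, -0.0, 0.1]
grip_width: 1.0
grasp_force: 0.0
```

Request:
arm_command(
  plan=[
    {"dp": [-40, 0, 0], "spin": 0},
    {"dp": [-40, 0, 0], "spin": 0},
    {"dp": [-40, 0, 0], "spin": 0},
    {"dp": [0, 0, 0], "spin": 0},
  ],
)

```text
clock: 14.6
position: [0.5913, 0.0325, 0.4039]
ee_rot: [0.628, 0.778, -0.001, 0.001]
ft_force: [-0.2, -0.1, -0.0]
grip_width: 0.997
grasp_force: 0.0
```

```bash
python3 d.py .564 .1548 .4; python3 - <<'E'
from h import *
a=viewer.camera('top');b=viewer.camera('scene');cv2.imwrite('pics/s6.png',np.hstack([cv2.resize(a[110:330,150:520],(400,238)),cv2.resize(b[100:300,130:466],(400,238))]))
for c in('scene','top'):
  for t in('bar','block'):
    for d in finder.find_in(c,t): print(c,t,round(d['score'],2),np.round(d['position'],3))
E
```

```text
t 14.6 p [0.5913 0.0325 0.4039] q [ 0.48  0.36 -0.77  1.52  0.25  1.37 -0.1 ] tool y,z [0.978 0.211 0.   ] [ 6.0e-04 -2.7e-03 -1.0e+00]
dp [125.3  -1.    3.5] F [-0.2 -0.1 -0. ]
scene bar 0.88 [0.589 0.081 0.075]
scene bar 0.55 [0.576 0.153 0.078]
scene block 0.82 [ 0.509 -0.122  0.095]
top bar 0.82 [0.574 0.087 0.122]
top bar 0.72 [0.557 0.153 0.121]
```

View pics/s6.png

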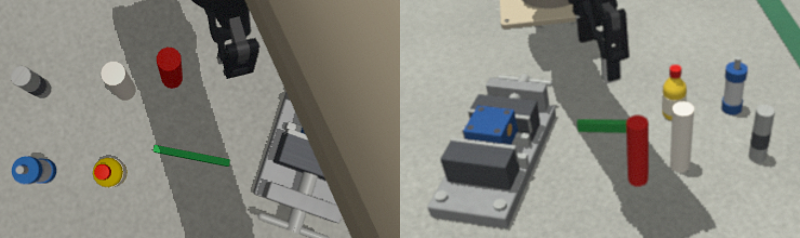

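The white bar stands upright at its original place and has been released. The bystanders are undisturbed, the block is seated, and the arm is clear.

```bash
python3 -c "
from workcell import manip
print(manip.hand_in())"
```

```text
the job is handed in; nothing more can be done
None
```

I pressed the block down with the white bar's lower end until it stopped hard at the seated height (final press about 50 N, above the 15 to 25 N needed to pinch the parallels), stood the bar back upright where it was, and handed the job in at about 15 s; no verdict came back.

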